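Sound the depth of the square utensil pot

TASK

Check how deep the square wooden utensil pot is: take the depth gauge by its wooden handle and lower it upright into the square pot, pushing it down until its foot stands on the bottom of the bore and the rim has pushed the sliding stop bar up the rod. Hold it down there for a good second, then let go and leave it standing in the pot with the bar resting on the rim, marking the depth. Do not try it in the round pot, and leave both pots where they stand.

Things in the scene. Friction and masses are not known exactly. Their poses are not given: they have to be found in the camera images.
- depth_gauge: Depth gauge standing upright, 165 mm tall, 0.22 kg: flat steel foot 36 mm across, 10 mm thick; steel rod 10 mm across; round wooden handle on top, 28 mm across from 119 to 158 mm above the foot's underside (tapered beyond; best grasped at 140 mm). A light-metal stop bar slides on the rod. Origin: centre of the foot's underside; z up along the rod, x along the bar.
- stop_bar (a joint): Height of the sliding stop bar (100 x 16 x 10 mm, hub 15 mm high) in m, 0 to 0.060, growing upward: its underside is 25 mm plus this above the foot's underside. Friction of about 3.5 N, more than the gauge's weight, holds it, so once it meets a rim the gauge must be pushed down. Starts at 0 to 0.020; reads 0.041 with the foot on a pot's floor and the bar on the rim.
- square_pot: Square block of light wood, 100 x 100 mm and 80 mm high, 1.2 kg, loose on the worktop, with one round blind bore in the middle of its top: 60 mm across, 66 mm deep (its flat floor is 14 mm above the worktop). Origin: centre of the underside; z up, x and y along the sides. The pot to be measured.
- round_pot: Round pot of the same light wood, 100 mm across and 80 mm high, with a like bore (62 mm across). Origin: centre of the underside. Not to be measured: leave it alone.
Mind the look-alikes: they are no part of the job. Of the things that look like the depth_gauge, take the one that is farthest to the robot's left at the start.

How it is judged:
By the outcome, as a careful person would: the job done as asked, in the order asked, and still so for the second after the job is handed in, with the robot touching nothing.
It also fails if it takes over 40 s, if anything falls off the work surface, if the arm or the gripper's body presses on something with over 40 N, if the wrist force passes 120 N, or if a joint passes its speed limit or range.

ROBOT

A 7-joint arm with a two-finger parallel gripper is mounted at the origin on a cart in front of the work surface, level with it; the furniture and walls round the work are solid. World frame = base frame: x ahead of the robot, y to its left, z up, the work surface at z = 0. Lengths are in m, angles in rad, forces in N, time in s.
With the tool pointing down it reaches from about 0.425 to 0.875 m from the base axis. Payload 4.7 kg.
Tool frame: the origin (TCP) lies at the centre of the arm's flange, where the gripper is bolted on; the fingertips stand 182 mm ahead of it and the grasp point (between the pads) lies 164 mm ahead of it; x points along the fingers, y is the direction in which the jaws open and shut, and the axes are right-handed (so a half turn about x gives the same grasp; the last joint's range is limited). The gripper opens to 87 mm and grips with 3 to 60 N. Pads are 19 mm wide; open, the fingers measure 117 mm over their backs; the gripper's body (75 mm by 190 mm) begins 51 mm behind the grasp point.
Start: joints at [-1.151, 0.321, -0.07, 1.45, 0.023, 1.371, -0.057], TCP at [0.257, 0.597, 0.405] pointing down, gripper open.
Joint ranges: [-2.86, 2.86], [-0.3, 2.09], [-1.38, 1.24], [0.06, 2.45], [-1.56, 4.7], [0.09, 2.05], [-2.69, 2.69]. Speed limits (rad/s): [2.57, 2.57, 3.14, 3.14, 3.14, 3.14, 3.14].

INTERFACE

Orientations are given as a rotation vector (axis times angle).
In Python, from bench import ctrl gives the robot as it stands.
- The arm moves only by the shell command python3 -m crank 'ROWS' [FORCE]. ROWS is JSON, one flat list of numbers, 7 for each row, row after row: the shift along the tool's x, y, z in mm, then the turn, a rotation vector about the tool's x, y, z in rad, then the finger opening in mm, from 0 to 87. A call has exactly 5 rows; each row shifts and turns the commanded pose from where the row before left it, along the tool's axes as they then stand; what a row does not reach is not made up. A row lasts 1/8 s, in which the tool goes at most 62.5 mm and 10.7 degrees, less where a joint would pass 70% of its speed; a pose out of reach is approached as far as the arm can. A call with a gripper value outside its range is refused whole. The fingers move at their own pace and stop on an object; FORCE is the grip in N (left out, the last holds). Time passes only in rows, so rows that do not move let the fingers close, or fill a call up. It gives the time, the measured TCP pose, the force and the opening at its end, in the units of the state.
- ctrl.get_state(): the state, without advancing time (a new reading comes with each control period).
- ctrl.get_image(name): name is "side" or "top" or "wrist"; returns the picture (420x560x3 uint8, red, green, blue); there is no depth.
- ctrl.camera_params(name): a dict with "K" (3x3 intrinsics, pixels), "world_to_cam" (4x4, takes a point from world to camera coordinates); the wrist camera has in their place "hand_eye" (4x4, takes a point from camera to tool coordinates, whose origin is the TCP and whose axes are the tool frame's). Camera axes: x right, y down, z forward; pixel columns grow to the right and rows downward; lengths in m; the calibration is good to about 2 mm. A picture is of the moment at which its call begins: read the wrist's pose just before it. camera_params takes no time and is no camera call.
- ctrl.close_job(): hands the job in, once; it reports no verdict.
Trained networks look in the newest picture that a camera, given by its name, has taken for a name from the list of things; names that differ only in an ending like _2 or _b are one class to them, and where a whole thing is asked for, a point or a joint stands for the part that bears it (a point fixed in the world has none). Each returns a list of dicts, best first, with "confidence" (0 to 1); they miss things now and then, are a little off and sometimes report something else, mostly with a low value. They report only what shows in the picture. A call takes as long as a camera call. They do not tell look-alikes from the thing itself.
- ctrl.regions_of(camera, target): "region" (420x560 bool, what is visible of it) and "at" ([column, row] in pixels, amid what is visible of it).
- ctrl.mark_of(camera, target): "at" ([column, row] in pixels: a listed point, or the origin of a listed thing).
The state is a dict: "time": time; "joint_positions": joint angles; "qd": joint speeds; "joint_torque": joint torques, N m; "position": TCP position; "tool_rot": TCP orientation; "ft_force": force on the tool from outside, world axes, zero at the start; "torque": the same for the moment, N m; "grip_width": opening from 0.0 (shut) to 1.0 (fully open).
Only numpy, scipy, OpenCV 4.12 (cv2) and the standard library are available. Lean on these libraries where they do the work, as an engineer would, in place of code of your own. Each camera call takes 0.05 s, during which the arm holds its last target.

## Working session

There is one attempt and no reset: what is moved stays moved. The work goes in short steps, Python scripts to look and compute and a shell command to move; the robot and the scene stay as the last step left them, time stands still between calls to the robot, and variables do not carry over. Pictures are saved under pics/ and viewed, and the job is handed in when it is done.

```bash
ls; mkdir -p pics; cat > h.py <<'E'
import numpy as np, cv2
from bench import ctrl
from scipy.spatial.transform import Rotation as R
def save(n,im): cv2.imwrite('pics/'+n+'.png',im[:,:,::-1])
def ray(cam,px,st=None):
    p=ctrl.camera_params(cam);K=np.array(p['K'])
    d=np.linalg.inv(K)@np.array([px[0],px[1],1.])
    if 'world_to_cam' in p:
        T=np.linalg.inv(np.array(p['world_to_cam']))
    else:
        W=np.eye(4);W[:3,:3]=R.from_rotvec(st['tool_rot']).as_matrix();W[:3,3]=st['position']
        T=W@np.array(p['hand_eye'])
    return T[:3,3],T[:3,:3]@d/np.linalg.norm(d)
def atz(cam,px,z,st=None):
    o,d=ray(cam,px,st);return o+d*(z-o[2])/d[2]
def tri(r):
    A=0;b=0
    for o,d in r:
        P=np.eye(3)-np.outer(d,d);A=A+P;b=b+P@o
    x=np.linalg.solve(A,b)
    return x,[np.linalg.norm((np.eye(3)-np.outer(d,d))@(x-o)) for o,d in r]
def proj(cam,X,st=None):
    p=ctrl.camera_params(cam);K=np.array(p['K'])
    if 'world_to_cam' in p: M=np.array(p['world_to_cam'])
    else:
        W=np.eye(4);W[:3,:3]=R.from_rotvec(st['tool_rot']).as_matrix();W[:3,3]=st['position']
        M=np.linalg.inv(W@np.array(p['hand_eye']))
    c=M@np.append(X,1);q=K@c[:3];return q[:2]/q[2]
E
python3 - <<'E'
from h import *
np.set_printoptions(precision=4,suppress=True)
st=ctrl.get_state();print(st)
print(R.from_rotvec(st['tool_rot']).as_matrix())
for c in ['side','top','wrist']:
    save(c+'0',ctrl.get_image(c))
    for t in ['depth_gauge','square_pot','round_pot','stop_bar']:
        print(c,t,[(r['confidence'],r['at']) for r in ctrl.mark_of(c,t)],[(r['confidence'],r['at'],r['region'].sum()) for r in ctrl.regions_of(c,t)])
print(ctrl.get_state()['time'])
E
```

```text
pics
{'time': 0.0, 'joint_positions': array([-1.1509,  0.3218, -0.0701,  1.4517,  0.0226,  1.3708, -0.0569]), 'qd': array([ 0.001 ,  0.0006, -0.0008,  0.0013,  0.0007,  0.0001, -0.0004]), 'joint_torque': array([ -0.0005, -49.1286,  -0.4043, -31.2533,  -0.0639,   0.0438,
         0.0002]), 'position': array([0.2565, 0.597 , 0.4037]), 'tool_rot': array([ 0.3168,  1.5476, -0.3198]), 'ft_force': array([ 0.6366, -0.4293,  0.6791]), 'torque': array([0.0173, 0.0069, 0.0339]), 'grip_width': 1.0005457085736726}
[[-0.0007  0.3947  0.9188]
 [-0.0018  0.9188 -0.3947]
 [-1.     -0.0019  0.0001]]
side depth_gauge [(0.87, [249.3, 318.2])] [(0.63, [249.1, 285.0], np.int64(1519)), (0.61, [360.6, 153.2], np.int64(942))]
side square_pot [(0.55, [279.6, 199.8])] [(0.65, [281.0, 188.2], np.int64(3701))]
side round_pot [(0.7, [203.8, 249.0])] [(0.69, [198.3, 229.0], np.int64(3415))]Traceback (most recent call last):
  File "<stdin>", line 8, in <module>
ValueError: it knows: depth_gauge, round_pot, square_pot
```

```bash
python3 - <<'E'
from h import *
for c in ['top','wrist']:
    save(c+'0',ctrl.get_image(c))
    for t in ['depth_gauge','square_pot','round_pot']:
        print(c,t,[(r['confidence'],r['at']) for r in ctrl.mark_of(c,t)],[(r['confidence'],r['at'],r['region'].sum()) for r in ctrl.regions_of(c,t)])
print(ctrl.get_state()['time'])
E
```

```text
top depth_gauge [(0.82, [165.6, 269.2]), (0.56, [386.8, 247.4])] [(0.95, [153.3, 264.8], np.int64(885)), (0.63, [396.8, 243.9], np.int64(837))]
top square_pot [(0.76, [308.1, 204.3])] [(0.78, [304.3, 197.3], np.int64(3130))]
top round_pot [(0.89, [206.1, 181.2])] [(0.73, [203.0, 176.8], np.int64(2536))]
wrist depth_gauge [] []
wrist square_pot [] []
wrist round_pot [] []
1.05
```

View pics/side0.png

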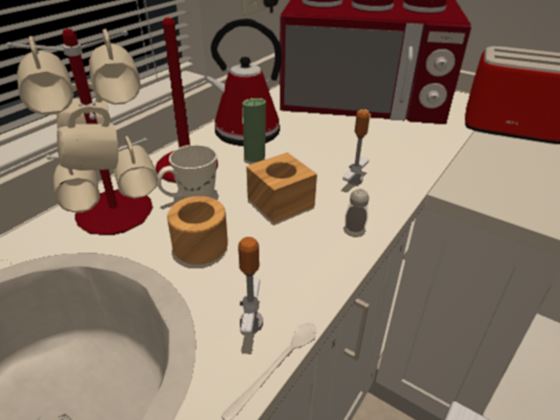

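View pics/top0.png

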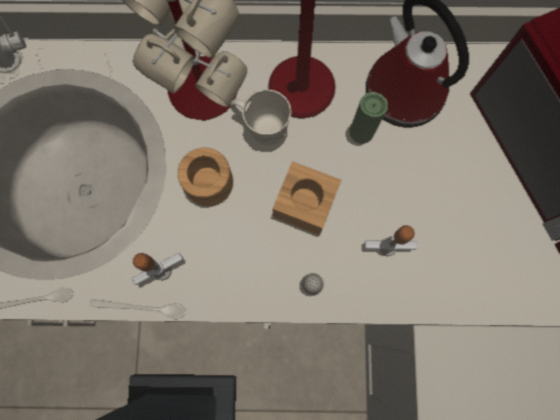

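View pics/wrist0.png

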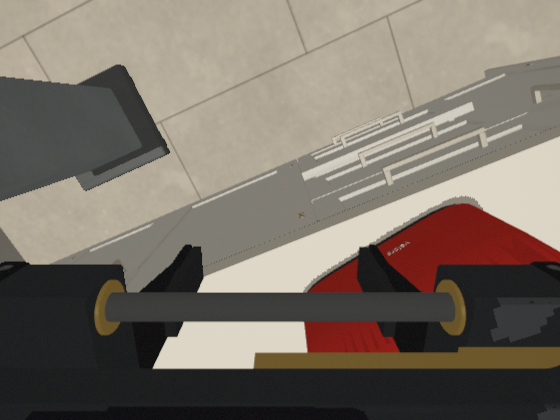

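Side and top views: two gauges (top (165,269) and (387,247)), the square pot at top (306,196) and the round pot at (206,178). The wrist camera sees only the cart, floor and toaster. Now the positions.

```bash
python3 - <<'E'
from h import *
np.set_printoptions(precision=4,suppress=True)
for n,a,z in [('gA',(165.6,269.2),0),('gB',(386.8,247.4),0),('sq',(308.1,204.3),0),('rd',(206.1,181.2),0)]: print(n,atz('top',a,z))
for n,a,z in [('gA',(249.3,318.2),0),('gB',(355,181),0),('sq',(279.6,199.8),0),('rd',(203.8,249),0)]: print(n,'side',atz('side',a,z))
for n in ['top','side']:print(n,ray(n,(280,210)), proj(n,[0,0,0]))
# tri handle top: side (248,243) top (141,261)
a=[ray('top',(165.6,269.2)),ray('side',(249.3,318.2))];print(tri(a))
a=[ray('top',(308.1,204.3)),ray('side',(279.6,199.8))];print(tri(a))
im=[ctrl.get_image(c) for c in('top','side')]
t=cv2.resize(im[0][140:300,110:350],None,fx=3.3,fy=3.3,interpolation=cv2.INTER_CUBIC);save('topz',t)
t=cv2.resize(im[1][130:350,150:400],None,fx=2.7,fy=2.7,interpolation=cv2.INTER_CUBIC);save('sidez',t)
E
```

```text
gA [ 0.4375 -0.1102  0.    ]
gB [ 0.4854 -0.5452  0.    ]
sq [ 0.5714 -0.3897  0.    ]
rd [ 0.6177 -0.1817  0.    ]
gA side [ 0.4457 -0.1108  0.    ]
gB side [ 0.4866 -0.5465  0.    ]
sq side [ 0.5825 -0.3918  0.    ]
rd side [ 0.6086 -0.1876  0.    ]
top (array([ 0.3291, -0.3429,  1.0013]), array([ 0.2238,  0.0095, -0.9746])) [ 88.26   515.3547]
side (array([0.1587, 0.2358, 0.5497]), array([ 0.4444, -0.6601, -0.6056])) [562.9947 623.114 ]
(array([ 0.4402, -0.1094,  0.0039]), [np.float64(0.003528059613677358), np.float64(0.003528059613677349)])
(array([ 0.5745, -0.3876,  0.0044]), [np.float64(0.004483757589076339), np.float64(0.0044837575890762085)])
```

View pics/topz.png

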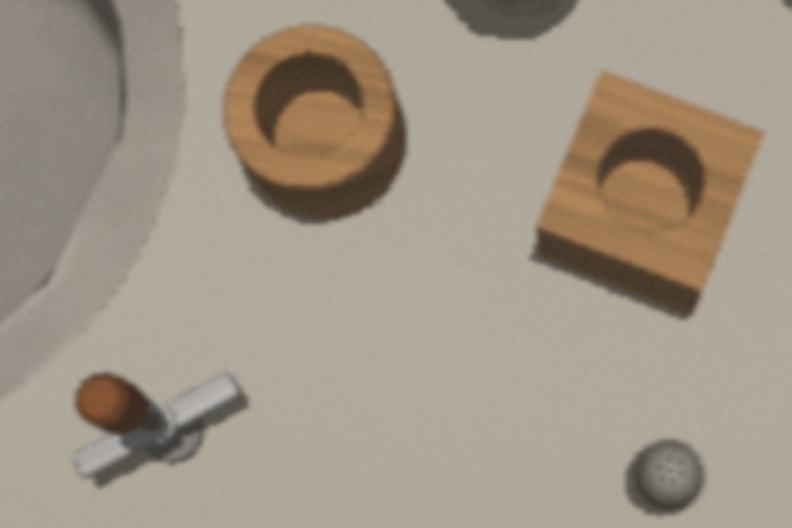

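View pics/sidez.png

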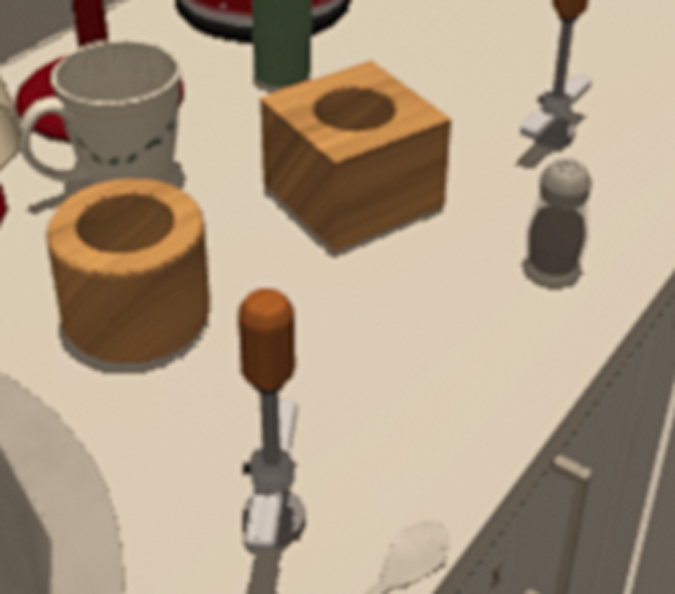

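```bash
python3 - <<'E'
from h import *
np.set_printoptions(precision=4,suppress=True)
z=lambda u,v:(110+u/3.3,140+v/3.3); s=lambda u,v:(150+u/2.7,130+v/2.7)
print('sqbore',tri([ray('top',z(650.5,179.5)),ray('side',s(354,108.5))]))
for px in [z(602,71),z(763,131),z(698,291),z(540,230)]: print('corner',atz('top',px,.08))
for px in [s(371,61),s(450,121),s(337,162),s(263,101)]: print('corner side',atz('side',px,.08))
print('handle top',tri([ray('top',z(103,398)),ray('side',s(267,291))]))
print('bar ends',atz('top',z(83,462),.045),atz('top',z(238,388),.045))
print('post base',atz('top',(303,88),0),'mugtree',atz('top',(200,92),0),'mill top',tri([ray('top',(373,103)),ray('side',(254,102))]))
print('mug',atz('top',(267,115),.1))
print(ctrl.camera_params('wrist'))
E
```

```text
sqbore (array([ 0.5724, -0.3835,  0.0801]), [np.float64(0.0015947250783153698), np.float64(0.001594725078315376)])
corner [ 0.635  -0.3563  0.08  ]
corner [ 0.6001 -0.448   0.08  ]
corner [ 0.5072 -0.4106  0.08  ]
corner [ 0.5411 -0.3222  0.08  ]
corner side [ 0.6021 -0.4474  0.08  ]
corner side [ 0.509  -0.4093  0.08  ]
corner side [ 0.5453 -0.3206  0.08  ]
corner side [ 0.6342 -0.3533  0.08  ]
handle top (array([ 0.4348, -0.1075,  0.1691]), [np.float64(0.0023058268942373794), np.float64(0.0023058268942374844)])
bar ends [ 0.4118 -0.065   0.045 ] [ 0.4548 -0.1504  0.045 ]
post base [ 0.8258 -0.3789  0.    ] mugtree [ 0.8145 -0.16    0.    ] mill top (array([ 0.7277, -0.5008,  0.1407]), [np.float64(8.328889249048076e-05), np.float64(8.328889249027254e-05)])
mug [ 0.7201 -0.3073  0.1   ]
{'K': array([[320.8954,   0.    , 279.6478],
       [  0.    , 320.8954, 207.8505],
       [  0.    ,   0.    ,   1.    ]]), 'hand_eye': array([[-0.0001, -0.3005,  0.9538,  0.0186],
       [ 1.    , -0.0011, -0.0002,  0.0006],
       [ 0.0011,  0.9538,  0.3005, -0.084 ],
       [ 0.    ,  0.    ,  0.    ,  1.    ]])}
```

```bash
python3 - <<'E'
from math import *
r0,r1=.650,.449;th=(66.7+13.9)*pi/180/14
n=14
for i in range(n):
    a=r0+(r1-r0)*i/n;b=r0+(r1-r0)*(i+1)/n
    print(i,round(1e3*(b*cos(th)-a),1),round(1e3*b*sin(th),1),th)
E
```

```text
0 -17.6 63.8 0.10048109836481642
1 -17.5 62.3 0.10048109836481642
2 -17.4 60.9 0.10048109836481642
3 -17.3 59.4 0.10048109836481642
4 -17.3 58.0 0.10048109836481642
5 -17.2 56.6 0.10048109836481642
6 -17.1 55.1 0.10048109836481642
7 -17.1 53.7 0.10048109836481642
8 -17.0 52.2 0.10048109836481642
9 -16.9 50.8 0.10048109836481642
10 -16.8 49.4 0.10048109836481642
11 -16.8 47.9 0.10048109836481642
12 -16.7 46.5 0.10048109836481642
13 -16.6 45.0 0.10048109836481642
```

```bash
python3 -m crank '[0,-17,59,0.1,0,0,87, 0,-17,59,0.1,0,0,87, 0,-17,59,0.1,0,0,87, 0,-17,58,0.1,0,0,87, 0,-17,57,0.1,0,0,87]' 30
python3 -m crank '[0,-17,56,0.1,0,0,87, 0,-17,55,0.1,0,0,87, 0,-17,53,0.1,0,0,87, 0,-17,52,0.1,0,0,87, 0,-17,50,0.1,0,0,87]'
```

```text
time: 1.78
position: [0.4479, 0.3619, 0.4049]
tool_rot: [0.71, 1.451, -0.709]
ft_force: [0.4, -0.5, 1.5]
grip_width: 0.998
time: 2.4
position: [0.4909, 0.0892, 0.405]
tool_rot: [1.09, 1.28, -1.089]
ft_force: [0.2, 0.3, -0.5]
grip_width: 1.001
```

```bash
cat >> h.py <<'E'
def delta(P):
    st=ctrl.get_state();M=R.from_rotvec(st['tool_rot']).as_matrix()
    d=M.T@(np.array(P)-st['position'])*1e3
    # turn to make x exactly down
    ax=np.cross(M[:,0],[0,0,-1]);
    print('delta mm',d.round(1),'upright turn',(M.T@ax).round(4),'pos',st['position'].round(4),'yaw y',np.degrees(np.arctan2(M[1,1],M[0,1])).round(1),'t',st['time'],'F',st['ft_force'].round(1),'g',st['grip_width'])
    return d
E
python3 - <<'E'
from h import *
delta([.436,-.108,.404])
st=ctrl.get_state()
save('w1',ctrl.get_image('wrist'));print(proj('wrist',[.436,-.108,.165],st),[(r['confidence'],r['at']) for r in ctrl.regions_of('wrist','depth_gauge')])
E
```

```text
delta mm [  0.9 -85.8 185.9] upright turn [ 0.     -0.     -0.0009] pos [0.4909 0.0892 0.405 ] yaw y 9.2 t 2.4 F [ 0.2  0.3 -0.5] g 1.0012870757149663
[186.09579449 417.69553373] [(0.68, [212.0, 341.9])]
```

View pics/w1.png

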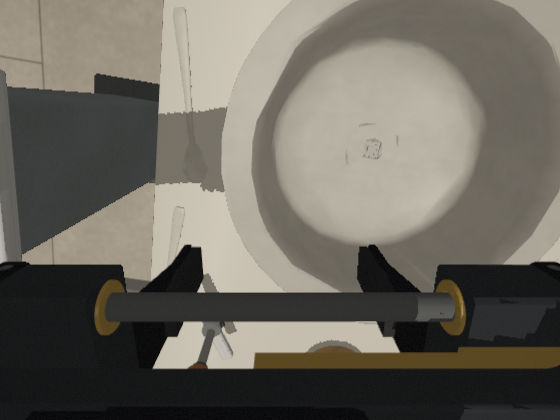

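The wrist picture shows the gauge at about (208,330), partly behind the gripper. I move right over it.

```bash
python3 -m crank '[0,-21.5,46.5,0,0,0,87, 0,-21.5,46.5,0,0,0,87, 0,-21.5,46.5,0,0,0,87, 0,-21.5,46.5,0,0,0,87, 0,0,0,0,0,0,87]'
python3 - <<'E'
from h import *
delta([.436,-.108,.404])
st=ctrl.get_state()
save('w2',ctrl.get_image('wrist'));print(proj('wrist',[.436,-.108,.165],st),proj('wrist',[.436,-.108,.0],st))
for r in ctrl.regions_of('wrist','depth_gauge'): print(r['confidence'],r['at'])
print(ctrl.mark_of('wrist','depth_gauge'))
E
```

```text
time: 3.12
position: [0.4356, -0.1098, 0.4053]
tool_rot: [1.093, 1.279, -1.09]
ft_force: [0.3, 0.3, 0.4]
grip_width: 1.0
delta mm [ 1.3  0.7 -1.7] upright turn [-0.     -0.0002 -0.0015] pos [ 0.4356 -0.1098  0.4053] yaw y 9.1 t 3.125 F [0.3 0.3 0.4] g 0.9995183933040137
[280.91968733 224.16708536] [280.22340683 177.23955083]
0.77 [280.4, 194.5]
[{'at': [282.0, 174.0], 'confidence': 0.91}]
```

View pics/w2.png

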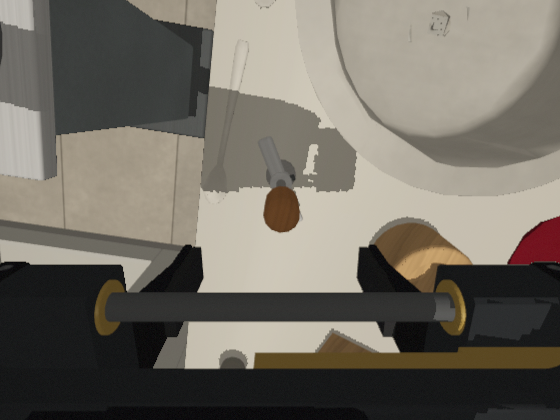

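The wrist picture shows the handle at (281,210) and the foot at (281,173), both on the centreline and within about 3 mm of the estimate. I descend and grip.

```bash
python3 -m crank '[30,0,-2,0,0,0,87, 30,0.5,0,0,0,0,87, 25,0,0,0,0,0,87, 16,0,0,0,0,0,87, 0,0,0,0,0,0,87]' 35
python3 - <<'E'
from h import *
delta([.436,-.108,.304])
st=ctrl.get_state()
save('w3',ctrl.get_image('wrist'));print(proj('wrist',[.436,-.108,.165],st))
save('s3',ctrl.get_image('side'))
E
```

```text
time: 3.9
position: [0.4367, -0.1032, 0.3029]
tool_rot: [1.084, 1.285, -1.087]
ft_force: [0.3, 0.4, 0.4]
grip_width: 0.996
delta mm [-1.1 -1.5  4.6] upright turn [-0.     -0.0001  0.0023] pos [ 0.4367 -0.1032  0.3029] yaw y 9.6 t 3.9 F [0.3 0.4 0.4] g 0.9964347723028789
[278.39033785 319.38473369]
```

View pics/w3.png

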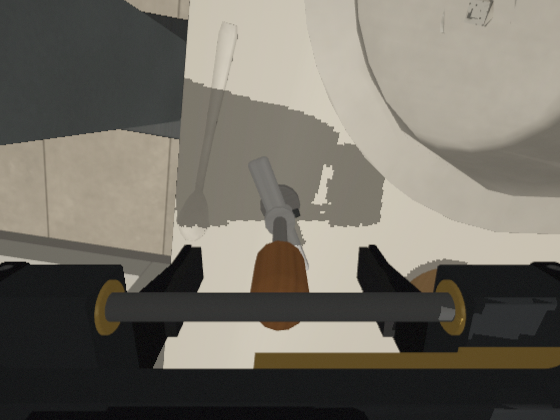

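View pics/s3.png

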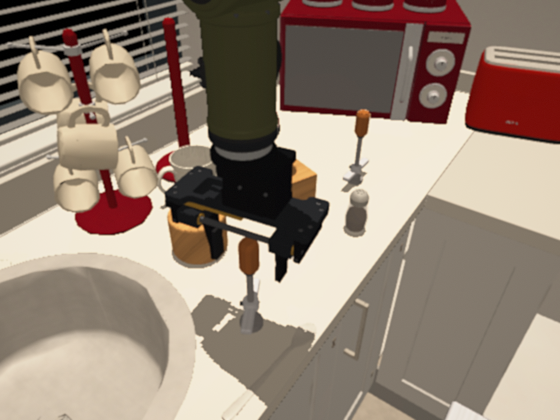

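The handle is between the fingers: column 279 against a finger midpoint of about 280. The tool sits about 4–5 mm back in tool z, so I correct that before closing.

```bash
python3 -m crank '[-0.5,-0.5,4,0,0,0,87, 0,0,0,0,0,0,87, 0,0,0,0,0,0,87, 0,0,0,0,0,0,87, 0,0,0,0,0,0,87]'
python3 - <<'E'
from h import *
delta([.436,-.108,.304])
st=ctrl.get_state()
im=ctrl.get_image('wrist');save('w4',im);print(proj('wrist',[.436,-.108,.165],st))
m=ctrl.mark_of('wrist','depth_gauge');print(m,[atz('wrist',r['at'],0,st) for r in m])
E
```

```text
time: 4.62
position: [0.4369, -0.1082, 0.3043]
tool_rot: [1.087, 1.283, -1.087]
ft_force: [0.0, 0.3, 0.2]
grip_width: 0.998
delta mm [ 0.3 -0.8 -0.3] upright turn [ 0.     -0.0001 -0.0001] pos [ 0.4369 -0.1082  0.3043] yaw y 9.5 t 4.625 F [0.  0.3 0.2] g 0.9980308030444371
[279.05126817 307.76683071]
[{'at': [279.8, 196.2], 'confidence': 0.69}] [array([ 0.43556922, -0.10291161,  0.        ])]
```

View pics/w4.png

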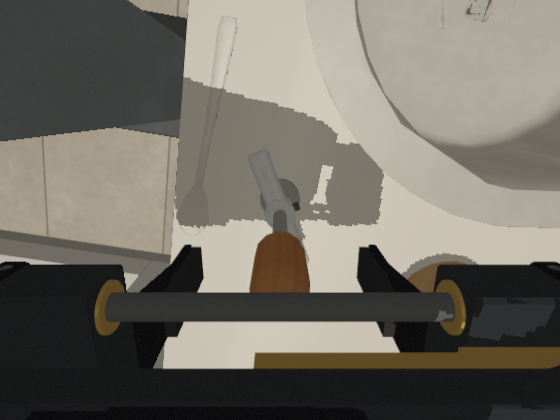

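The handle sits between the fingers; wrist evidence puts the gauge 2–3 mm nearer than −0.108 in y. I trim that and close.

```bash
python3 -m crank '[0,-0.5,-2.5,0,0,0,87, 0,0,0,0,0,0,25, 0,0,0,0,0,0,25, 0,0,0,0,0,0,25, 0,0,0,0,0,0,25]' 35
python3 -m crank '[0,0,0,0,0,0,20, 0,0,0,0,0,0,20, -2,0,0,0,0,0,20, -20,0,0,0,0,0,20, -30,0,0,0,0,0,20]' 35
python3 - <<'E'
from h import *
delta([.436,-.108,.404])
save('w5',ctrl.get_image('wrist'));save('s5',ctrl.get_image('side'))
E
```

```text
time: 5.35
position: [0.436, -0.1058, 0.3043]
tool_rot: [1.087, 1.283, -1.087]
ft_force: [-0.5, -0.3, 0.8]
grip_width: 0.63
time: 5.98
position: [0.4354, -0.1057, 0.3558]
tool_rot: [1.086, 1.285, -1.089]
ft_force: [0.1, -0.6, -1.0]
grip_width: 0.307
delta mm [-48.2   0.1   2.4] upright turn [-0.     -0.0003  0.0029] pos [ 0.4354 -0.1057  0.3558] yaw y 9.4 t 5.975 F [ 0.1 -0.6 -1. ] g 0.3068314418495304
```

View pics/w5.png

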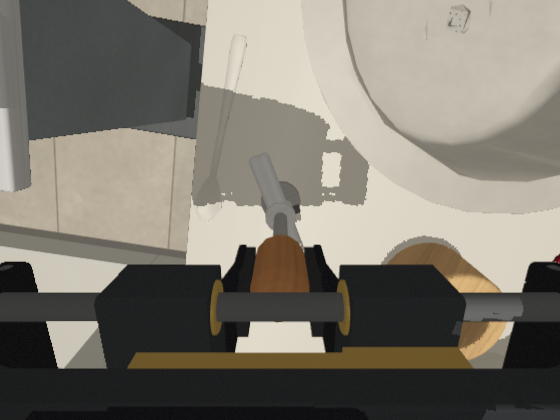

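View pics/s5.png

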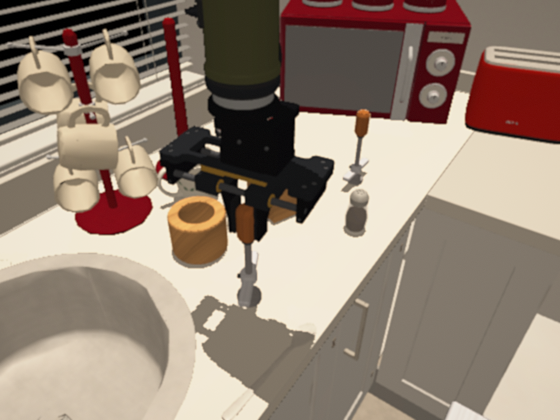

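Gripped (opening 0.307 ≈ 27 mm) and lifted about 50 mm, hanging upright. On to the square pot.

```bash
python3 -m crank '[-30,0,0,0,0,0,20, -30,0,0,0,0,0,20, -12,0,0,0,0,0,20, 0,0,0,0,0,0,20, 0,0,0,0,0,0,20]'
python3 - <<'E'
from h import *
delta([.5724,-.3835,.424])
E
```

```text
time: 6.7
position: [0.4356, -0.1057, 0.4267]
tool_rot: [1.086, 1.285, -1.088]
ft_force: [-0.4, -0.1, -2.6]
grip_width: 0.308
delta mm [  2.4  89.3 296.5] upright turn [-0.     -0.0004  0.0023] pos [ 0.4356 -0.1057  0.4267] yaw y 9.5 t 6.7 F [-0.4 -0.1 -2.6] g 0.3081429200130005
```

```bash
python3 -m crank '[0,8,25,0,0,0,20, 0,13,44,0,0,0,20, 0,15,50,0,0,0,20, 0,15,50,0,0,0,20, 0,15,50,0,0,0.0,20]'
python3 -m crank '[0,12,40,0,0,0,20, 0,8,27,0,0,0,20, 0,3,10,0,0,0,20, 0,0,0,0,0,0,20, 0,0,0,0,0,0,20]'
python3 - <<'E'
from h import *
delta([.5724,-.3835,.424])
st=ctrl.get_state()
for c in['wrist','side','top']: save(c[0]+'6',ctrl.get_image(c))
print(proj('wrist',[.5724,-.3835,.08],st))
for r in ctrl.mark_of('wrist','square_pot'): print(r['at'],r['confidence'],atz('wrist',r['at'],0,st))
E
```

```text
time: 7.32
position: [0.5379, -0.3119, 0.4267]
tool_rot: [1.086, 1.285, -1.087]
ft_force: [0.7, -0.1, -0.1]
grip_width: 0.31
time: 7.95
position: [0.5724, -0.3821, 0.4281]
tool_rot: [1.087, 1.284, -1.085]
ft_force: [-0.3, -0.4, -1.1]
grip_width: 0.308
delta mm [ 4.1 -0.2  1.4] upright turn [-0.     -0.0014 -0.0002] pos [ 0.5724 -0.3821  0.4281] yaw y 9.5 t 7.95 F [-0.3 -0.4 -1.1] g 0.3081603267323564
[279.91090347 191.82795796]
[277.0, 175.2] 0.81 [ 0.56850832 -0.38264832  0.        ]
```

View pics/w6.png

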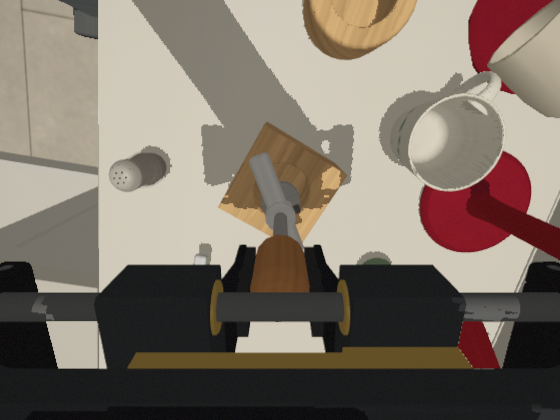

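View pics/s6.png

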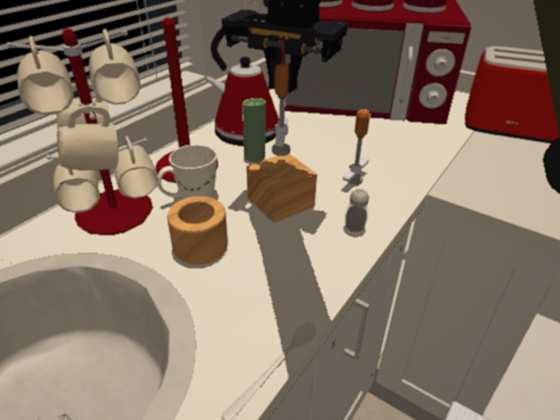

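View pics/t6.png

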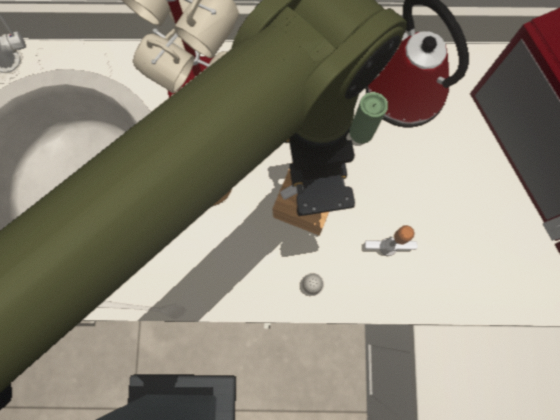

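```bash
python3 - <<'E'
from h import *
st=ctrl.get_state()
print(atz('side',(282,149),.124), proj('side',[.5724,-.3835,.124]),proj('wrist',[.5724,-.3821,.124],st))
a=cv2.imread('pics/s6.png')[50:220,220:340]; b=cv2.imread('pics/w6.png')[110:300,200:360]
cv2.imwrite('pics/z6.png',np.hstack([cv2.resize(a,None,fx=3.3,fy=3.3,interpolation=2),cv2.resize(b,(396,561),interpolation=2)][:2]) if 0 else np.hstack([cv2.resize(a,(396,560)),cv2.resize(b,(396,560))]))
E
```

```text
[ 0.57655282 -0.38873924  0.124     ] [282.25568674 150.75036903] [279.8490836  201.62460658]
```

View pics/z6.png

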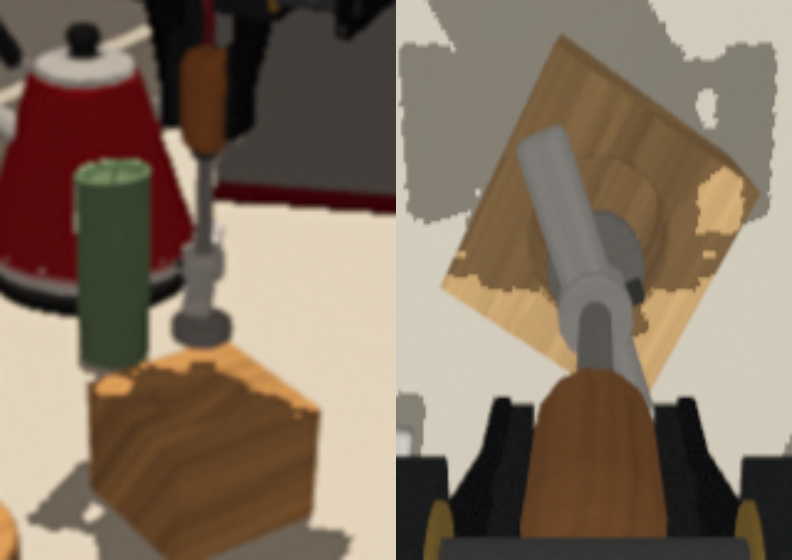

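Wrist view: foot at about (281,198) and bore centre at (282,189), with the bore lying lower; against the predicted projections they line up within 1–2 mm (clearance 12 mm). I lower it.

```bash
python3 -m crank '[15,0,1.5,0,0,0,20, 20,0,0,0,0,0,20, 20,0,0,0,0,0,20, 10,0,0,0,0,0,20, 5,0,0,0,0,0,20]' 40
python3 - <<'E'
from h import *
delta([.5724,-.3835,.318])
st=ctrl.get_state()
for c in['wrist','side']: save(c[0]+'7',ctrl.get_image(c))
a=cv2.imread('pics/s7.png')[50:220,220:340]; b=cv2.imread('pics/w7.png')[110:300,200:360]
cv2.imwrite('pics/z7.png',np.hstack([cv2.resize(a,(396,560)),cv2.resize(b,(396,560))]))
E
```

```text
time: 8.78
position: [0.5726, -0.3845, 0.3571]
tool_rot: [1.087, 1.284, -1.087]
ft_force: [0.5, 0.6, -1.8]
grip_width: 0.306
delta mm [39.1  0.  -1. ] upright turn [ 0.     -0.0007  0.001 ] pos [ 0.5726 -0.3845  0.3571] yaw y 9.5 t 8.775 F [ 0.5  0.6 -1.8] g 0.3064480867834136
```

View pics/z7.png

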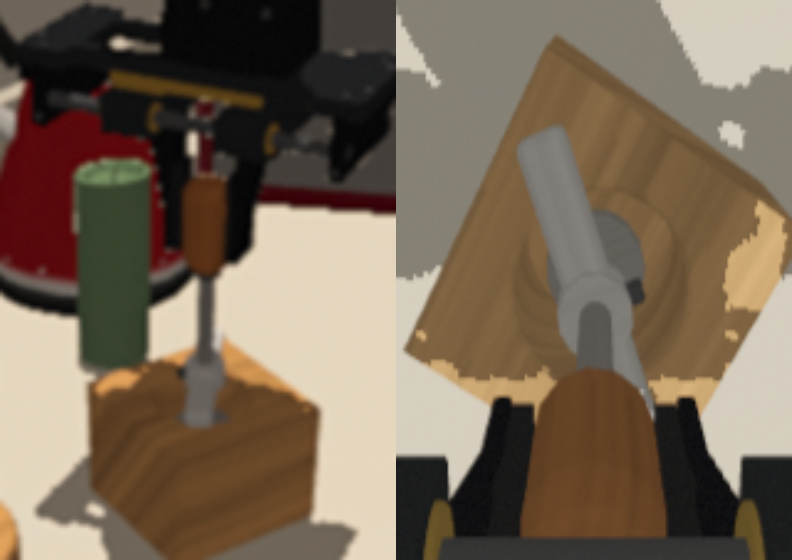

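The foot has entered the bore and the bar is just above or at the rim. I push on.

```bash
python3 -m crank '[8,0,0,0,0,0,20, 8,0,-0.5,0,0,0,20, 8,0,0,0,0,0,20, 6,0,0,0,0,0,20, 3,0,0,0,0,0,20]' 45
python3 - <<'E'
from h import *
delta([.5724,-.3835,.318])
E
```

```text
time: 9.5
position: [0.5727, -0.3844, 0.3252]
tool_rot: [1.087, 1.282, -1.087]
ft_force: [1.5, -1.8, 2.7]
grip_width: 0.302
delta mm [ 7.2 -0.2 -1. ] upright turn [ 0.      0.0009 -0.0007] pos [ 0.5727 -0.3844  0.3252] yaw y 9.4 t 9.5 F [ 1.5 -1.8  2.7] g 0.3021169761051299
```

```bash
python3 -m crank '[3,0,0,0,0,0,20, 3,0,0,0,0,0,20, 1.5,0,0,0,0,0,20, 1,0,0,0,0,0,20, 0,0,0,0,0,0,20]'
python3 - <<'E'
from h import *
delta([.5724,-.3835,.318])
E
```

```text
time: 10.12
position: [0.5727, -0.3845, 0.3195]
tool_rot: [1.087, 1.281, -1.085]
ft_force: [-0.7, -0.4, 13.2]
grip_width: 0.307
delta mm [ 1.5 -0.2 -1.1] upright turn [ 0.      0.0009 -0.0022] pos [ 0.5727 -0.3845  0.3195] yaw y 9.5 t 10.125 F [-0.7 -0.4 13.2] g 0.30747547823067495
```

Contact: 13 N at about the expected floor height. A little more push, then hold.

```bash
python3 -m crank '[1,0,0,0,0,0,20, 0,0,0,0,0,0,20, 0,0,0,0,0,0,20, 0,0,0,0,0,0,20, 0,0,0,0,0,0,20]'
python3 -m crank '[0,0,0,0,0,0,20, 0,0,0,0,0,0,20, 0,0,0,0,0,0,20, 0,0,0,0,0,0,20, 0,0,0,0,0,0,20]'
python3 - <<'E'
from h import *
delta([.5724,-.3835,.318])
for c in['wrist','side']: save(c[0]+'8',ctrl.get_image(c))
a=cv2.imread('pics/s8.png')[50:220,220:340]; b=cv2.imread('pics/w8.png')[110:300,200:360]
cv2.imwrite('pics/z8.png',np.hstack([cv2.resize(a,(396,560)),cv2.resize(b,(396,560))]))
E
```

```text
time: 10.75
position: [0.5728, -0.3846, 0.3194]
tool_rot: [1.087, 1.28, -1.085]
ft_force: [-1.4, 1.4, 16.2]
grip_width: 0.309
time: 11.38
position: [0.5727, -0.3846, 0.3194]
tool_rot: [1.087, 1.28, -1.085]
ft_force: [-1.7, 1.6, 16.5]
grip_width: 0.309
delta mm [ 1.4 -0.1 -1.2] upright turn [-0.      0.0011 -0.0028] pos [ 0.5727 -0.3846  0.3194] yaw y 9.5 t 11.375 F [-1.7  1.6 16.5] g 0.3088357289487405
```

View pics/z8.png

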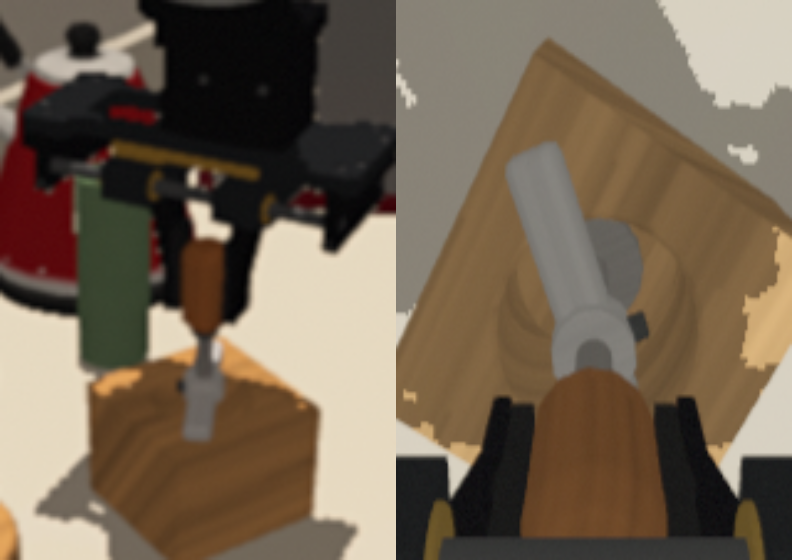

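The foot is on the floor, upright, with the bar on the rim; the pot hasn't moved. I hold a little longer, then release and rise.

```bash
python3 -m crank '[0,0,0,0,0,0,20, 0,0,0,0,0,0,20, 0,0,0,0,0,0,20, 0,0,0,0,0,0,20, -0.5,0,0,0,0,0,20]'
python3 -m crank '[0,0,0,0,0,0,50, 0,0,0,0,0,0,70, 0,0,0,0,0,0,80, 0,0,0,0,0,0,80, 0,0,0,0,0,0,80]'
python3 - <<'E'
from h import *
delta([.5724,-.3835,.318])
for c in['wrist','side']: save(c[0]+'9',ctrl.get_image(c))
a=cv2.imread('pics/s9.png')[50:220,220:340]; b=cv2.imread('pics/w9.png')[110:300,200:360]
cv2.imwrite('pics/z9.png',np.hstack([cv2.resize(a,(396,560)),cv2.resize(b,(396,560))]))
E
```

```text
time: 12.1
position: [0.5727, -0.3846, 0.3195]
tool_rot: [1.087, 1.28, -1.085]
ft_force: [-0.9, 1.5, 12.9]
grip_width: 0.31
time: 12.72
position: [0.5725, -0.3841, 0.3159]
tool_rot: [1.087, 1.283, -1.087]
ft_force: [0.2, -0.8, 0.1]
grip_width: 0.787
delta mm [-2.1 -0.  -0.6] upright turn [ 0.     -0.0004  0.0004] pos [ 0.5725 -0.3841  0.3159] yaw y 9.5 t 12.725 F [ 0.2 -0.8  0.1] g 0.786854292240813
```

View pics/z9.png

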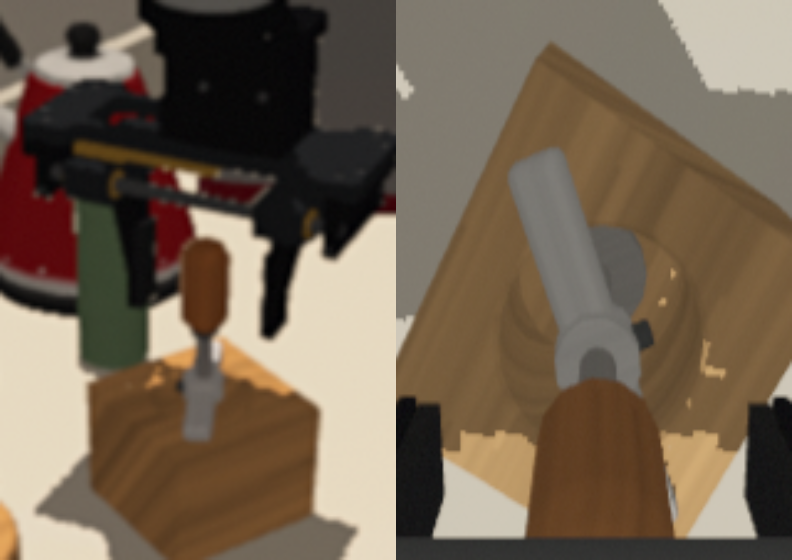

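The fingers are clear and the gauge stands by itself. I retreat straight up, then back off sideways so I can check from the top.

```bash
python3 -m crank '[-10,0,0,0,0,0,80, -25,0,0,0,0,0,80, -35,0,0,0,0,0,80, -35,0,0,0,0,0,80, -20,0,0,0,0,0,80]'
python3 -m crank '[0,-10,-25,0,0,0,80, 0,-10,-40,0,0,0,80, 0,-10,-40,0,0,0,80, 0,-10,-40,0,0,0,80, 0,0,0,0,0,0,80]'
python3 -m crank '[0,-10,-40,0,0,0,80, 0,-10,-40,0,0,0,80, 0,-5,-20,0,0,0,80, 0,0,0,0,0,0,80, 0,0,0,0,0,0,80]'
python3 - <<'E'
from h import *
for c in['top','side']: save(c[0]+'10',ctrl.get_image(c))
for c in['top','side']:
  for t in['depth_gauge','square_pot','round_pot']: print(c,t,[(r['confidence'],r['at']) for r in ctrl.mark_of(c,t)])
a=cv2.imread('pics/s10.png')[80:280,160:400]; b=cv2.imread('pics/t10.png')[130:330,130:370]
cv2.imwrite('pics/z10.png',np.hstack([cv2.resize(a,(396,330),interpolation=2),cv2.resize(b,(396,330),interpolation=2)]))
a=cv2.imread('pics/s10.png')[110:220,225:335]; cv2.imwrite('pics/z11.png',cv2.resize(a,(560,560),interpolation=2))
E
```

```text
time: 13.45
position: [0.5725, -0.3846, 0.4441]
tool_rot: [1.087, 1.279, -1.086]
ft_force: [-0.7, 0.1, 0.2]
grip_width: 0.918
time: 14.08
position: [0.5091, -0.2448, 0.4412]
tool_rot: [1.086, 1.287, -1.081]
ft_force: [0.1, -0.7, 0.4]
grip_width: 0.926
time: 14.7
position: [0.4684, -0.1547, 0.4414]
tool_rot: [1.088, 1.281, -1.088]
ft_force: [-0.2, 0.2, -0.4]
grip_width: 0.921
top depth_gauge [(0.94, [308.8, 201.2]), (0.88, [388.4, 249.5])]
top square_pot [(0.68, [307.5, 203.1])]
top round_pot [(0.88, [204.6, 184.7])]
side depth_gauge [(0.93, [352.0, 179.0])]
side square_pot [(0.98, [279.8, 200.6])]
side round_pot [(0.91, [202.1, 246.3])]
```

View pics/z10.png

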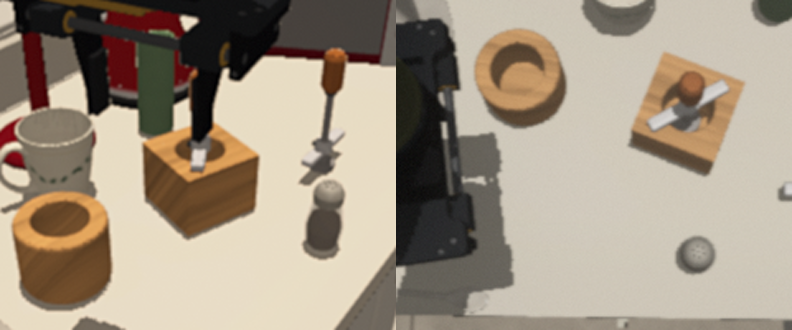

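View pics/z11.png

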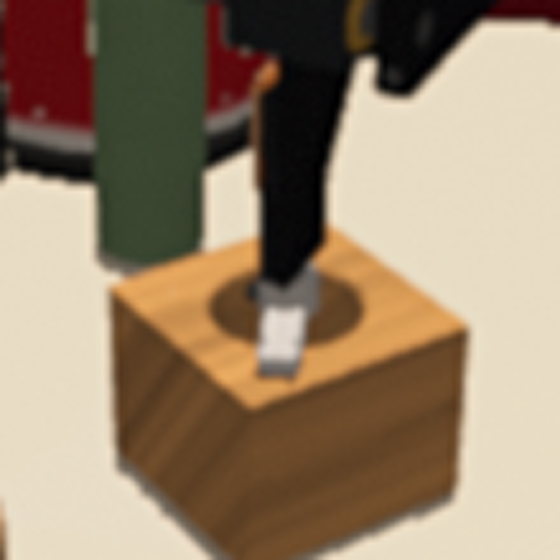

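```bash
python3 - <<'E'
from h import *
print(tri([ray('side',(282.1,123)),ray('top',(308.2,178.5))]))
print(ctrl.get_state()['time']); print(ctrl.close_job())
E
```

```text
(array([ 0.57175641, -0.38116454,  0.18273631]), [np.float64(0.00037054739136843586), np.float64(0.0003705473913683007)])
15.1
the job is handed in; nothing more can be done
None
```

The depth gauge is standing upright in the square pot with its stop bar on the rim, and I handed the job in at 15.1 s.

**What I did:** I took the gauge farthest to the robot's left by its handle and lowered it into the middle of the square pot's bore. I pushed until the force rose to about 16 N at the floor and held it there for about 1.9 s. Then I released it, and the arm backed off clear of everything.

**What the last checks showed:**
- **Gauge:** in the top view it stands upright in the bore with the bar across the rim. In the last side view the gripper hid most of it, but the bar could be seen on the rim.
- **Depth:** with the gauge gripped and pressed down, the tool stood about 15 mm higher than at the grasp, against 14 mm expected.
- **Handle height:** from two views the handle top came out at 0.183 m, against 0.179 m expected. The same method read 4 mm high before the grasp too, so this fits.
- **Pots:** in the pictures the square pot stayed within about 1 px of where it started. The round pot's marks differ by 2–4 px, which I put down to network scatter, since nothing came near it.

**What did not agree:** in the last side view the network reported only the other gauge. Early marks for the gauge's foot differed by 3–7 mm between cameras, which I corrected with the wrist camera before gripping.

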